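# Set the extraction damper to the red dot and start the fan

### The job

Get the dust extraction ready for blowing off parts: gently push the upright post of the iris damper's lever round until the lever's bar lies across the middle of the red dot on the scale, red showing on both sides, and leave it there. Then press the green start button fully down and let it come back up. Only push and press with the fingertips: do not grip the lever, do not press the stop button, and leave everything else on the bench where it is.

Things in the scene. Friction and masses are not known exactly. Their poses are not given: they have to be found in the camera images.
- damper: dust-extraction inlet fixed to the bench: round aluminium iris damper, drum 210 mm across, upper face 90 mm above the bench, with an open upright steel spigot 128 mm across rising from its middle to 116 mm above the bench. Origin on its vertical axis at bench height; z up; x points to the middle of the scale. The white scale band with black ticks lies on the drum's upper face, 73 to 102 mm from the axis, and spans 0.9 rad either side of x
- iris_lever (a joint): turn in rad of the damper's lever about the vertical axis, anticlockwise seen from above; 0 = lever along the damper's x; stops at -0.85 and 0.85. It turns stiffly (about 2.5 N at the post) and stays where it is left
- pointer_axis (a point): point on the damper's axis at 91 mm height that turns with the lever: its x axis runs along the lever's bar (the scale's pointer), z up. The bar is a straight dark bar 6 mm wide that passes about 3 mm above the scale band, its top at 100 mm height, and reaches to the post
- post (a point): the lever's black upright finger post, a cylinder 14 mm across, 135 mm from the damper's axis; it stands from 104 to 150 mm above the bench. This point is on its centre line, 127 mm above the bench
- red_dot: red round sticker 16 mm across, flat on the scale band, 81 to 92 mm from the damper's axis; origin at its centre. It may be on either side of the lever
- blue_dot: blue round sticker, the same size, on the other side of the lever: another duty, not wanted now
- start (a joint): travel of the green start button in m: 0 = out, 0.006 = fully down, reached with about 5 N; it springs back
- start_top (a point): middle of the top of the green start button, 30 mm across, pressed straight down; out, it is 72 mm above the bench and stands 10 mm proud of its black collar (46 mm across). It is on the grey two-button starter box (80 x 140 x 50 mm, fixed to the bench, buttons on its top)
- stop (a joint): travel of the red stop button in m, as the start button
- stop_top (a point): middle of the top of the red stop button, 30 mm across, 64 mm from the start button on the same box
- carton: brown cardboard carton 85 x 125 x 65 mm, loose; origin at the centre of its underside
- filter_box: small white box 65 x 65 x 50 mm with dark circles on its sides, loose; origin at the centre of its underside
- tape_roll: roll of amber packing tape lying flat, 104 mm across, 48 mm high, loose; origin at the centre of its underside
- air_gun: blue compressed-air blow gun lying on its side, about 190 x 140 x 25 mm, loose; origin under its barrel
- screwdriver: screwdriver 200 mm long, lying loose; origin on its underside near the middle
- tote: clear plastic box with a black lid, 180 x 250 x 102 mm, loose; origin at the centre of its underside
- spray_can: green can 58 mm across, 150 mm tall, standing loose; origin at the centre of its underside
Mind the look-alikes: they are no part of the job. What is shaped like the part that bears start but turquoise is not meant.

How it is judged (in metres and radians):
On the way, in this order (a step that is already met when the one before it is completed fails the run):
1. the lever's bar is brought to rest across the middle of the red dot (y of red_dot in the frame of pointer_axis between -0.005 and 0.005 m and x of red_dot in the frame of pointer_axis above 0.05 m and velocity of joint iris_lever between -0.03 and 0.03 rad/s), for 0.3 s.
2. the green start button is pressed down, with the lever still on the red dot (y of red_dot in the frame of pointer_axis between -0.005 and 0.005 m and x of red_dot in the frame of pointer_axis above 0.05 m and value of joint start above 0.0045 m), for 0.05 s.
At the end, for the whole second after the job is handed in: The middle line of the lever's bar passes within 5 mm of the centre of the red dot, the lever is at rest, and both buttons are out again (less than 1.5 mm down) (all of step 1 and value of joint each of start, stop below 0.0015 m); the robot touches nothing.
It fails at once if the stop button is pressed (more than 2 mm) (value of joint stop above 0.002 m).
It fails at once if the lever is gripped or forced (more than 25 N on it) (contact force between the fingers and iris_lever above 25 N).
It fails at once if a loose thing on the bench is lifted, carried or shifted by more than 20 mm (distance of any of carton, filter_box, tape_roll, air_gun, screwdriver, tote, spray_can from where it was at the start of the episode above 0.02 m).
It also fails if it takes over 46 s, if anything falls off the work surface, if the arm or the gripper's body presses on something with over 40 N, if the wrist force passes 120 N, or if a joint passes its speed limit or range.

### The arm

A 7-joint arm with a two-finger parallel gripper is mounted at the origin on the work surface. World frame = base frame: x ahead of the robot, y to its left, z up, the work surface at z = 0. Lengths are in mm, angles in degrees, forces in N, time in s.
With the tool pointing down it reaches from about 425 to 1025 mm from the base axis. Payload 3.6 kg.
Tool frame: the origin (TCP) lies on the centre line of the jaws, within the pads' length; the fingertips stand 8 mm ahead of it and the grasp point (between the pads) lies 11 mm behind it; z points along the fingers, y is the line along which they close (so a half turn about z gives the same grasp; the last joint's range is limited). The gripper opens to 85 mm and grips with 20 to 120 N. Pads are 22 mm wide; open, the fingers measure 114 mm over their backs; the gripper's body (76 mm by 85 mm) begins 54 mm behind the grasp point. The pads swing forward as they close: fully open they stand 13 mm farther back than shut.
Start: joints at [-81.389, 33.873, 2.773, 92.16, -1.908, 54.013, -1.931], TCP at [175.004, 703.565, 239.302] pointing down, gripper open.
Joint ranges: [-153.93, 153.93], [-27.13, 128.08], [-72.61, 78.16], [10.71, 143.7], [-87.88, 267.88], [4.46, 118.87], [-176.78, 176.78]. Speed limits (degrees/s): [147.25, 147.25, 180, 180, 180, 180, 180].

### API

Orientations are given as a 3x3 rotation matrix whose columns are the frame's x, y, z axes.
In Python, from station import robot, camera, calibration gives the robot as it stands.
- The arm moves only by the shell command python3 -m inch 'ROWS' [OPENING]. ROWS is JSON, a list of rows, each a list of 4 numbers: the shift along the tool's x, y, z in m, then the turn about the tool's z in degrees. In form: [[x, y, z, spin], ...]. A call has 1 to 12 rows; each row shifts and turns the commanded pose from where the row before left it, along the tool's axes as they then stand; what a row does not reach is not made up. A row lasts 1/8 s, in which the tool goes at most 62.5 mm and 10.7 degrees, less where a joint would pass 70% of its speed; a pose out of reach is approached as far as the arm can. A call is refused whole if a number of a shift passes 0.0625 or a number of a turn 10.7, either way. A call with a gripper value outside its range is refused whole. OPENING is the closure, from 0 (fully open) to 1 (shut), set as the call begins (- or left out, the last holds). The fingers move at their own pace and stop on an object; the grip force is fixed at half the most. Time passes only in rows, so rows that do not move let the fingers close. It gives the time, the measured TCP pose, the force, the opening and the grip force at its end, in the units of the state.
- robot.sense(): the state, without advancing time (a new reading comes with each control period).
- camera(name): name is "scene" or "top"; returns the picture (384x512x3 uint8, red, green, blue); there is no depth.
- calibration(name): a dict with "fx", "fy", "cx", "cy" (pixels), "dist" ([k1, k2, p1, p2, k3] as OpenCV has them; the pictures are not rectified), "view" (4x4, takes a point from world to camera coordinates). Camera axes: x right, y down, z forward; pixel columns grow to the right and rows downward; lengths in mm; the calibration is good to about 2 mm. A picture is of the moment at which its call begins. calibration takes no time and is no camera call.
- robot.finish_job(): hands the job in; it is judged then, once.
The state is a dict: "time_s": time; "joint_positions": joint angles; "joint_velocities": joint speeds; "effort": joint torques, N m; "tool_pos": TCP position; "tcp_rot": TCP orientation; "ft_force": force on the tool from outside, world axes, zero at the start; "wrist_torque": the same for the moment, N m; "grip_width": finger opening in mm; "grasp_force": force on a finger pad.
Only numpy, scipy, OpenCV 4.12 (cv2) and the standard library are available. Lean on these libraries where they do the work, as an engineer would, in place of code of your own. Each camera call takes 0.05 s, during which the arm holds its last target. There are 200 camera calls.

## Working session

There is one attempt and no reset: what is moved stays moved. The work goes in short steps, Python scripts to look and compute and a shell command to move; the robot and the scene stay as the last step left them, time stands still between calls to the robot, and variables do not carry over. Pictures are saved under pics/ and viewed, at most 10 in all, crops included, and the job is handed in when it is done.

```bash
mkdir -p pics; python3 - <<'E'
from station import robot,camera,calibration
import cv2
for n in("scene","top"):
    cv2.imwrite(f"pics/{n}0.png",camera(n)[:,:,::-1]); c=calibration(n); print(n,c)
s=robot.sense();print(s["time_s"],s["tool_pos"],s["tcp_rot"],s["ft_force"],s["grip_width"])
E
```

```text
scene {'fx': 388.84877441959145, 'fy': 388.84877441959145, 'cx': 258.5368646911216, 'cy': 191.69629064311255, 'dist': array([0.04033698, 0.        , 0.        , 0.        , 0.        ]), 'view': array([[ 1.99274295e-01,  9.79942872e-01, -1.31272888e-03,
        -7.98570552e+01],
       [ 8.16666852e-01, -1.66811725e-01, -5.52475430e-01,
        -3.74912801e+02],
       [-5.41613338e-01,  1.09022089e-01, -8.33528149e-01,
         1.47218361e+03],
       [ 0.00000000e+00,  0.00000000e+00,  0.00000000e+00,
         1.00000000e+00]])}
top {'fx': 412.8244078001848, 'fy': 412.8244078001848, 'cx': 251.2700669772972, 'cy': 189.20508423702677, 'dist': array([-0.13515335,  0.        ,  0.        ,  0.        ,  0.        ]), 'view': array([[-5.51816056e-02, -9.98471360e-01, -3.15175892e-03,
        -1.52555118e+01],
       [-9.77660916e-01,  5.46721334e-02, -2.02953419e-01,
         5.42450319e+02],
       [ 2.02815490e-01, -8.11794400e-03, -9.79183321e-01,
         1.35917617e+03],
       [ 0.00000000e+00,  0.00000000e+00,  0.00000000e+00,
         1.00000000e+00]])}
0.1 [174.82945299 702.83182602 238.24769357] [[-9.70440236e-01  2.41341273e-01 -3.72061933e-04]
 [ 2.41341525e-01  9.70438122e-01 -2.02991037e-03]
 [-1.28838068e-04 -2.05970069e-03 -9.99997871e-01]] [ 0.95870955 -1.0650194   0.10541225] 85.73592988891393
```

View pics/scene0.png

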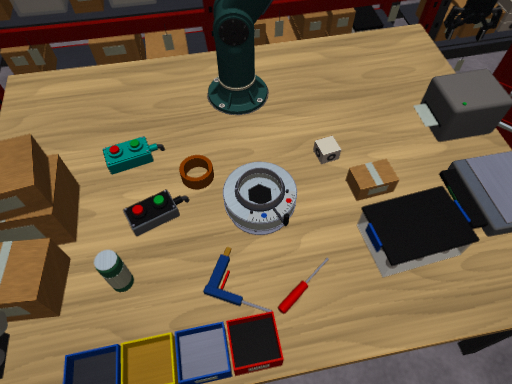

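View pics/top0.png

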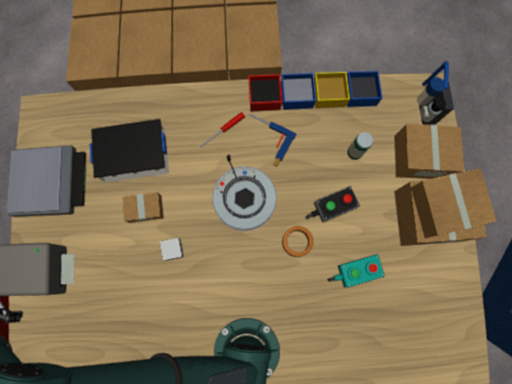

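Scene view: damper at (260,197), its post at (286,220). The top view has the damper at (245,197), post at about (229,157), red dot at about (222,184) and blue dot at about (245,173).

There are two candidate starter boxes in the top view: the dark grey one at (336,203), with green at (331,206) and red at (348,199), and the turquoise one at (360,270). The grey one is the one described. Next I'll measure and check an enlarged crop.

```bash
cat > h.py <<'E'
import numpy as np, cv2
from station import robot,camera,calibration
def ray(n,uv,z):
    c=calibration(n);K=np.array([[c["fx"],0,c["cx"]],[0,c["fy"],c["cy"]],[0,0,1]])
    p=cv2.undistortPoints(np.array([[uv]],float),K,c["dist"])[0,0]
    R=c["view"][:3,:3];t=c["view"][:3,3];o=-R.T@t;d=R.T@np.array([p[0],p[1],1])
    return o+d*(z-o[2])/d[2]
def pix(n,P):
    c=calibration(n);K=np.array([[c["fx"],0,c["cx"]],[0,c["fy"],c["cy"]],[0,0,1]])
    return cv2.projectPoints(np.array([P],float),cv2.Rodrigues(c["view"][:3,:3])[0],c["view"][:3,3],K,c["dist"])[0][0,0]
def blobs(im,col,box,amin=6):
    h=cv2.cvtColor(im,cv2.COLOR_RGB2HSV).astype(int);H,S,V=h[...,0],h[...,1],h[...,2]
    m={"red":((H<8)|(H>172))&(S>130)&(V>80),"green":(H>45)&(H<80)&(S>110)&(V>60),"blue":(H>100)&(H<130)&(S>120)&(V>80)}[col].astype(np.uint8)
    k=np.zeros_like(m);x0,y0,x1,y1=box;k[y0:y1,x0:x1]=m[y0:y1,x0:x1]
    n,l,st,ce=cv2.connectedComponentsWithStats(k)
    return [(ce[i].round(2),st[i,4]) for i in range(1,n) if st[i,4]>=amin]
E
python3 - <<'E'
from h import *
t=camera("top");s=camera("scene")
B={"top":(205,145,365,235),"scene":(120,160,305,240)}
for n,im in(("top",t),("scene",s)):
    for col in("red","green","blue"):
        for ce,a in blobs(im,col,B[n]): print(n,col,ce,a,[ray(n,ce,z).round(1)[:2] for z in(91,72)])
a=cv2.resize(t[145:235,205:365],None,fx=5,fy=5,interpolation=cv2.INTER_CUBIC)
cv2.imwrite("pics/c1.png",a[:,:,::-1])
a=cv2.resize(s[155:245,215:305],None,fx=6,fy=6,interpolation=cv2.INTER_CUBIC)
cv2.imwrite("pics/c2.png",a[:,:,::-1])
E
```

```text
top red [221.5 183.5] 12 [array([558.5,  53.5]), array([562.8,  54.7])]
top red [347.17 198.1 ] 72 [array([ 485.2, -363.9]), array([ 488.4, -368.5])]
top green [330.3  205.22] 76 [array([ 464.4, -304.6]), array([ 467.4, -308.5])]
top blue [281.93 151.14] 88 [array([ 660. , -156.8]), array([ 665.7, -158.5])]
top blue [244.33 172.11] 9 [array([593.5, -24.9]), array([598.3, -24.8])]
scene red [288.22 200.09] 23 [array([560.5,  53.2]), array([549.1,  57.2])]
scene red [137.05 209.04] 82 [array([ 505., -365.]), array([ 492.4, -369.5])]
scene green [158.13 199.16] 79 [array([ 483.9, -306.1]), array([ 470.9, -309.4])]
scene blue [263.56 214.92] 25 [array([593.9, -25. ]), array([583.2, -22.6])]
```

View pics/c1.png

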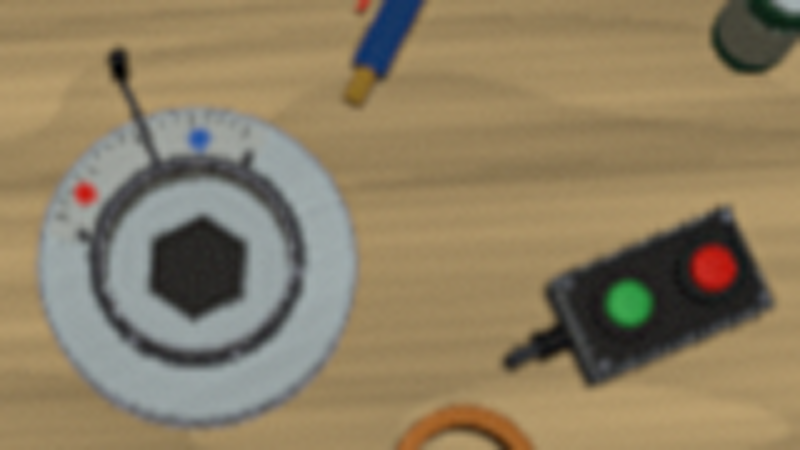

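View pics/c2.png

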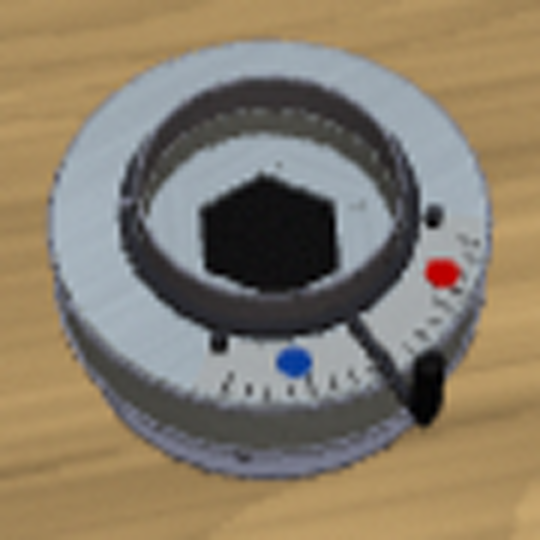

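The crops show the grey box with a green button at top-view (330,205) and a red one at (347,198), 64 mm apart, so this is the one meant. The lever lies between blue (244,172) and red (221.5,183.5) and must turn anticlockwise towards red. Next: the damper axis, post and bar.

```bash
cat > lev.py <<'E'
from h import *
from scipy.optimize import least_squares
def axis(n,im,box):
    x0,y0,x1,y1=box;h=cv2.cvtColor(im,cv2.COLOR_RGB2HSV)
    m=np.zeros(im.shape[:2],np.uint8);m[y0:y1,x0:x1]=((h[...,1]<60)&(h[...,2]>110))[y0:y1,x0:x1]
    m=cv2.morphologyEx(m,cv2.MORPH_OPEN,np.ones((3,3)))
    c=max(cv2.findContours(m,0,cv2.CHAIN_APPROX_NONE)[0],key=cv2.contourArea)
    P=np.array([ray(n,p[0],90)[:2] for p in c])
    f=least_squares(lambda q:np.hypot(*(P-q[:2]).T)-q[2],[*P.mean(0),105],loss="soft_l1",f_scale=2)
    return f.x
E
python3 - <<'E'
from lev import *
t=camera("top");s=camera("scene")
print("axis",axis("top",t,(205,160,285,240)),axis("scene",s,(215,155,305,245)))
for n,p in (("top",(228.6,155)),("scene",(215+432/6,155+356/6))): print("post top",ray(n,p,150))
for n,a,b in (("top",(205+125/5,145+85/5),(205+156/5,145+162/5)),("scene",(215+358/6,155+325/6),(215+405/6,155+385/6))):
    A,B=ray(n,a,100)[:2],ray(n,b,100)[:2];print("bar",A,B)
for n in("top","scene"):
    c=calibration(n);print(-c["view"][:3,:3].T@c["view"][:3,3])
E
```

```text
axis [503.794872   -21.03443149 100.36349564] [508.85822103 -19.57282269 100.23626635]
post top [638.84233894  22.83084516 150.        ]
post top [637.67207826  27.04358025 150.        ]
bar [628.97264991  21.36990411] [574.56621909   3.03808444]
bar [587.21771359   7.56740775] [622.24540141  21.35865586]
[ 253.82867231  -33.85539176 1440.92670103]
[1119.44659406 -144.78503226 1019.87153735]
```

Axis is about (508,-20). The dots come out at radii of about 90 and 87 mm and the post at about 138 mm (135 expected). The lever is at about 18.7° in world terms and red at about 54.6°, so a turn of roughly +36° is needed. I'll raise, shut the fingers and travel to the clockwise side of the post.

```bash
python3 -m inch '[[0,0,-0.05,0],[0,0,-0.05,0],[-0.035,-0.032,0,0],[-0.035,-0.032,0,0],[-0.035,-0.032,0,0],[-0.035,-0.032,0,0],[-0.035,-0.032,0,0],[-0.035,-0.032,0,0],[-0.035,-0.032,0,0],[-0.035,-0.032,0,0],[-0.035,-0.032,0,0],[0,0,0,0]]' 1
```

```text
time_s: 1.8
tool_pos: [413.9, 343.5, 339.6]
tcp_rot: [[-0.968, 0.25, 0.001], [0.25, 0.968, -0.002], [-0.002, -0.001, -1.0]]
ft_force: [-0.1, 0.7, -0.8]
grip_width: 0.0
grasp_force: 0.0
```

```bash
python3 -m inch '[[-0.035,-0.032,0,0],[-0.035,-0.032,0,0],[-0.035,-0.032,0,0],[-0.035,-0.032,0,0],[-0.035,-0.032,0,0],[-0.035,-0.032,0,0],[-0.035,-0.032,0,0],[-0.035,-0.032,0,0],[-0.035,-0.032,0,0],[0,0,0,0]]'; python3 -m inch '[[0,0,0,9.6],[0,0,0,9.6],[0,0,0,9.6],[0,0,0,9.6],[0,0,0,9.6],[0,0,0,9.6],[0,0,0,0],[0,0,0,0]]';python3 -c "
from station import robot
s=robot.sense();print(s['tool_pos'],s['tcp_rot'],s['time_s'],s['grip_width'])"
```

```text
time_s: 3.05
tool_pos: [648.9, -11.5, 339.3]
tcp_rot: [[-0.969, 0.247, 0.001], [0.247, 0.969, -0.003], [-0.002, -0.002, -1.0]]
ft_force: [-0.5, 0.7, -0.2]
grip_width: -0.0
grasp_force: 0.0
time_s: 4.05
tool_pos: [647.2, -6.0, 339.2]
tcp_rot: [[-0.32, 0.947, -0.0], [0.947, 0.32, 0.001], [0.001, -0.0, -1.0]]
ft_force: [0.3, 0.3, -0.6]
grip_width: -0.1
grasp_force: 0.0
[647.20041797  -6.03290678 339.16439081] [[-3.20045908e-01  9.47401984e-01 -3.11422491e-04]
 [ 9.47401694e-01  3.20046054e-01  7.43405326e-04]
 [ 8.03973220e-04 -5.71183632e-05 -9.99999675e-01]] 4.05 -0.08062839421021373
```

The tool is aligned with the tangent and about 31 mm behind the post. I'll back off 6 mm, descend to z≈125 and take one close look.

```bash
python3 -m inch '[[-0.006,0,0.04,0],[0,0,0.045,0],[0,0,0.045,0],[0,0,0.045,0],[0,0,0.03,0],[0,0,0.009,0],[0,0,0,0],[0,0,0,0]]'; python3 - <<'E'
from h import *
s=camera("scene")
cv2.imwrite("pics/c3.png",cv2.resize(s[130:250,205:325],None,fx=5,fy=5,interpolation=cv2.INTER_CUBIC)[:,:,::-1])
E
```

```text
time_s: 5.05
tool_pos: [650.5, -13.3, 127.0]
tcp_rot: [[-0.317, 0.949, 0.003], [0.949, 0.317, 0.0], [-0.001, 0.003, -1.0]]
ft_force: [0.4, 0.9, -0.1]
grip_width: 0.0
grasp_force: 0.0
```

View pics/c3.png

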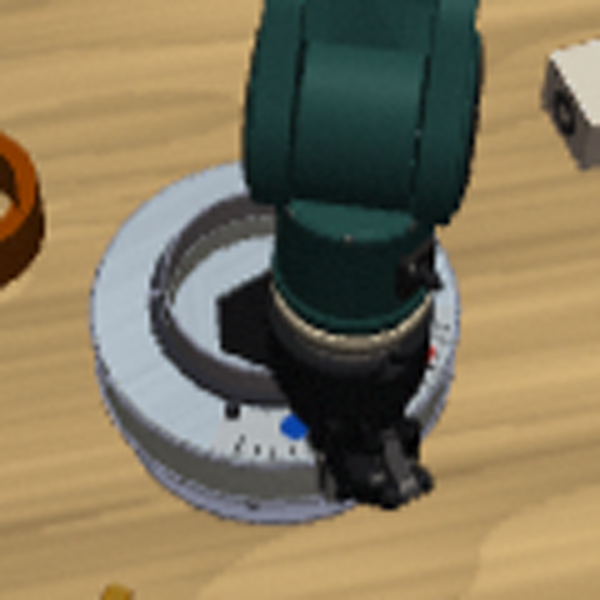

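The fingers stand beside the post on its blue-dot side, clear of the bar. I'll advance slowly to contact, then follow the arc.

```bash
python3 -m inch '[[0.004,0,0,0],[0.004,-0.001,0,0],[0.004,0,0,0],[0.003,-0.001,0,0],[0.003,0,0,0],[0.002,0,0,0],[0,0,0,0]]'; python3 -m inch '[[0.0047,0.0005,0,-2],[0.0047,0.0005,0,-2],[0.0047,0.0005,0,-2],[0.0047,0.0005,0,-2],[0.0047,0.0005,0,-2],[0.0047,0.0005,0,-2],[0.0047,0.0005,0,-2],[0.0047,0.0005,0,-2],[0.0047,0.0005,0,-2],[0.0047,0.0005,0,-2],[0,0,0,0],[0,0,0,0]]'
```

```text
time_s: 5.98
tool_pos: [641.0, 5.4, 125.3]
tcp_rot: [[-0.317, 0.949, -0.0], [0.949, 0.317, 0.0], [0.0, 0.0, -1.0]]
ft_force: [-0.1, -0.0, -0.7]
grip_width: 0.4
grasp_force: 0.0
time_s: 7.48
tool_pos: [623.3, 49.9, 125.2]
tcp_rot: [[-0.622, 0.783, -0.001], [0.783, 0.622, 0.001], [0.002, -0.0, -1.0]]
ft_force: [0.4, 0.0, 0.2]
grip_width: -0.2
grasp_force: 0.0
```

```bash
python3 - <<'E'
from h import *
s=camera("scene");t=camera("top")
f=lambda a:cv2.resize(a,(400,400),interpolation=cv2.INTER_CUBIC)
cv2.imwrite("pics/c4.png",np.hstack([f(s[150:250,215:315]),f(t[140:240,195:295])])[:,:,::-1])
E
```

```text
(no output)
```

View pics/c4.png

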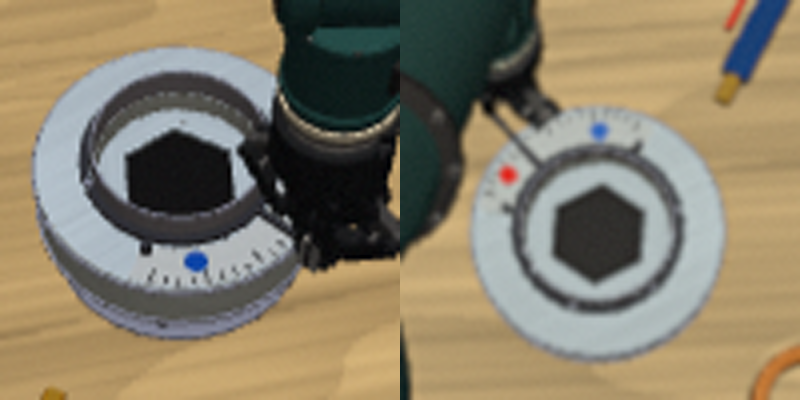

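The top view shows the bar turned with the post, from crop (490,105) to (540,160), and red at (508,175), still ahead. Now the remaining angle.

```bash
python3 - <<'E'
from h import *
q=lambda x,y,z:ray("top",(195+(x-400)/4-.4,140+y/4-.4),z)[:2]
A,B=q(497,112,100),q(540,161,100);d=A-B
print(A,B,np.degrees(np.arctan2(d[1],d[0])))
for C in((508,-20),(506,-21)):
    C=np.array(C);print([np.degrees(np.arctan2(*(p-C)[::-1])) for p in (A,B,q(508,175,91))])
E
```

```text
[611.64195641  59.65397185] [567.41923481  25.42529043] 37.740110030813284
[np.float64(37.54406015847269), np.float64(37.397477564592066), np.float64(55.117827403289816)]
[np.float64(37.36047924044839), np.float64(37.084738583694445), np.float64(54.44605203709323)]
```

The lever is at about 37.5° and red at 54.7°. I'll push about 16.5° more, slowing at the end.

```bash
python3 -m inch '[[0.0047,0.0005,0,-2],[0.0047,0.0005,0,-2],[0.0047,0.0005,0,-2],[0.0047,0.0005,0,-2],[0.0047,0.0005,0,-2],[0.0047,0.0005,0,-2],[0.0047,0.0005,0,-2],[0.0035,0.0004,0,-1.5],[0.0024,0.0003,0,-1],[0,0,0,0],[0,0,0,0]]'; python3 - <<'E'
from h import *
t=camera("top")
print(blobs(t,"red",(205,165,240,200),2))
cv2.imwrite("pics/c5.png",cv2.resize(t[150:210,200:280],(800,600),interpolation=cv2.INTER_CUBIC)[:,:,::-1])
E
```

```text
time_s: 8.95
tool_pos: [598.8, 79.5, 125.4]
tcp_rot: [[-0.819, 0.574, -0.001], [0.574, 0.819, 0.001], [0.001, 0.0, -1.0]]
ft_force: [0.7, -0.6, -0.1]
grip_width: -0.0
grasp_force: 0.2
[(array([221.71, 183.  ]), np.int32(7))]
```

View pics/c5.png

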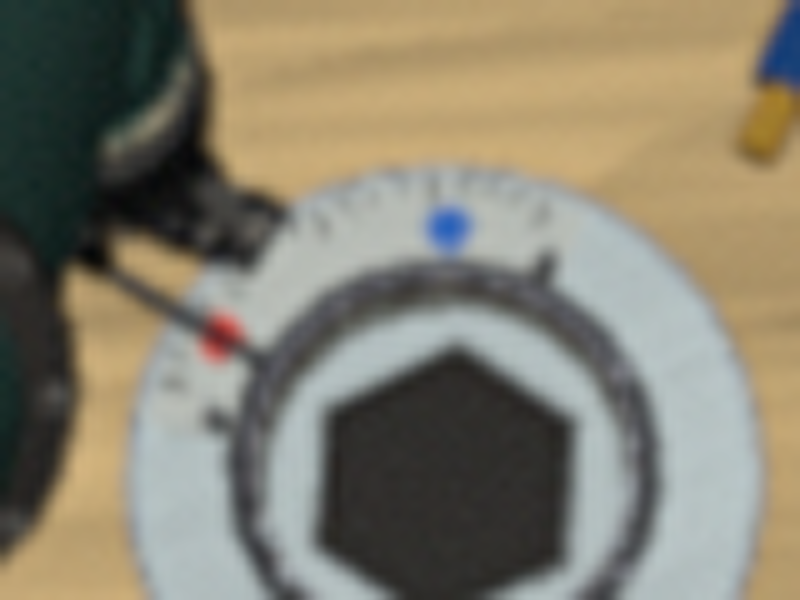

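The bar now crosses the red dot at crop (219,338), with red on both sides. Allowing for parallax, it is about 1 mm from the middle. Next I'll back straight off, rise and go above the start button at (469,-309), taking a check shot once clear.

```bash
python3 -m inch '[[-0.01,0,0,0],[-0.02,0,0,0],[0,0,-0.04,0],[0,0,-0.05,0],[-0.011,-0.049,0,0],[-0.011,-0.049,0,0],[-0.011,-0.049,0,0],[-0.011,-0.049,0,0],[-0.011,-0.049,0,0],[-0.011,-0.049,0,0],[-0.011,-0.049,0,0],[-0.011,-0.049,0,0]]'; python3 -m inch '[[0,0,0,0],[0,0,0,0]]'; python3 - <<'E'
from h import *
s=camera("scene");t=camera("top")
f=lambda a:cv2.resize(a,(400,400),interpolation=cv2.INTER_CUBIC)
cv2.imwrite("pics/c6.png",np.hstack([f(s[175:225,255:305]),f(t[150:200,205:255])])[:,:,::-1])
d=robot.sense();print(d["tool_pos"]);R=d["tcp_rot"]
print((R.T@(np.array([469,-309,100])-d["tool_pos"])).round(1))
E
```

```text
time_s: 10.5
tool_pos: [470.3, -312.8, 215.7]
tcp_rot: [[-0.818, 0.576, 0.001], [0.576, 0.818, -0.001], [-0.002, -0.0, -1.0]]
ft_force: [-0.4, -0.4, -0.7]
grip_width: 0.1
grasp_force: 0.0
time_s: 10.75
tool_pos: [470.9, -310.4, 215.4]
tcp_rot: [[-0.818, 0.576, 0.001], [0.576, 0.818, 0.0], [-0.0, 0.0, -1.0]]
ft_force: [-0.1, -0.1, -0.5]
grip_width: -0.0
grasp_force: 0.0
[ 471.5196921  -308.59817152  215.21212657]
[  1.8  -1.9 115.2]
```

View pics/c6.png

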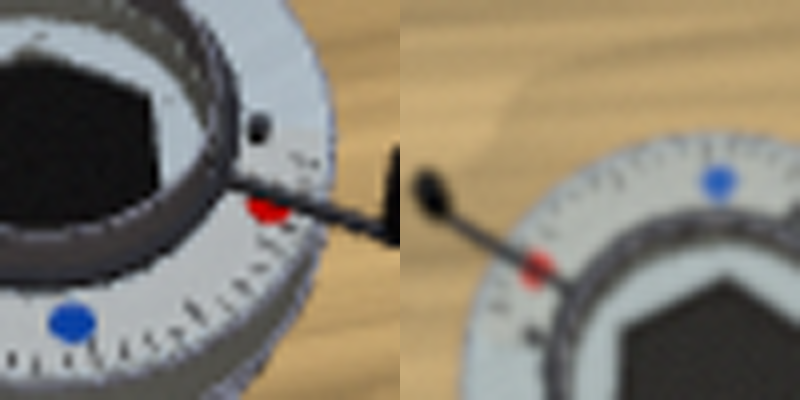

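The bar sits on the dot in both views. I'll put numbers on the parallax by casting the bar at z=100 and the dot at z=91.

```bash
python3 - <<'E'
from h import *
for n,sx,ox,oy,a,b,dot in(("scene",0,255,175,(240,183),(380,234),[288.22,200.09]),("top",400,205,150,(448,216),(570,291),[221.5,183.5])):
    f=lambda p:ray(n,((p[0]-sx)/8+ox-.44,(p[1])/8+oy-.44),99)[:2]
    A,B=f(a),f(b)
    if np.hypot(*(B-[508,-20]))>np.hypot(*(A-[508,-20])): A,B=B,A
    u=(A-B)/np.linalg.norm(A-B);D=ray(n,dot,91)[:2]-B
    print(n,"bar angle",np.degrees(np.arctan2(u[1],u[0])),"dot y in pointer frame",u[0]*D[1]-u[1]*D[0])
E
```

```text
scene bar angle 54.71634602352207 dot y in pointer frame 0.8255530411990621
top bar angle 54.88332670105899 dot y in pointer frame -0.5651859838920839
```

Both views put the dot within 1 mm of the bar's middle line. Now to press the start button: tips from z≈207 down to 66.

```bash
python3 -m inch '[[0.002,-0.002,0.04,0],[0,0,0.04,0],[0,0,0.035,0],[0,0,0.008,0],[0,0,0,0],[0,0,0,0]]'; python3 -m inch '[[0,0,0.004,0],[0,0,0.004,0],[0,0,0.004,0],[0,0,0.004,0],[0,0,0,0],[0,0,0,0]]'
```

```text
time_s: 11.6
tool_pos: [468.9, -310.5, 93.6]
tcp_rot: [[-0.819, 0.574, 0.002], [0.574, 0.819, -0.001], [-0.003, 0.0, -1.0]]
ft_force: [1.3, -0.7, -0.1]
grip_width: 0.1
grasp_force: 0.0
time_s: 12.35
tool_pos: [467.7, -310.2, 76.5]
tcp_rot: [[-0.818, 0.575, 0.0], [0.575, 0.818, 0.0], [-0.0, 0.0, -1.0]]
ft_force: [-0.1, -0.0, 3.3]
grip_width: 0.0
grasp_force: 1.7
```

```bash
python3 -m inch '[[0,0,0.002,0],[0,0,0.001,0],[0,0,0.001,0],[0,0,0,0],[0,0,0,0]]'
```

```text
time_s: 12.98
tool_pos: [467.8, -310.2, 73.9]
tcp_rot: [[-0.818, 0.575, 0.001], [0.575, 0.818, 0.001], [-0.0, 0.001, -1.0]]
ft_force: [-3.1, 2.7, 17.5]
grip_width: -0.3
grasp_force: 8.4
```

The force has jumped to 17.5 N at tip height 66 mm, so the button is bottomed. Now I'll lift off and check.

```bash
python3 -m inch '[[0,0,-0.005,0],[0,0,-0.01,0],[0,0,-0.04,0],[0,0,-0.05,0],[0,0,-0.05,0],[0,0,0,0],[0,0,0,0],[0,0,0,0]]'; python3 - <<'E'
from h import *
s=camera("scene");t=camera("top")
f=lambda a:cv2.resize(a,(400,400),interpolation=cv2.INTER_CUBIC)
cv2.imwrite("pics/c7.png",np.hstack([f(s[155:235,225:305]),f(t[150:200,205:255])])[:,:,::-1])
E
```

```text
time_s: 13.98
tool_pos: [466.7, -309.3, 225.7]
tcp_rot: [[-0.819, 0.574, -0.003], [0.574, 0.819, 0.002], [0.003, -0.0, -1.0]]
ft_force: [0.4, 0.1, -0.2]
grip_width: -0.1
grasp_force: 0.0
```

View pics/c7.png

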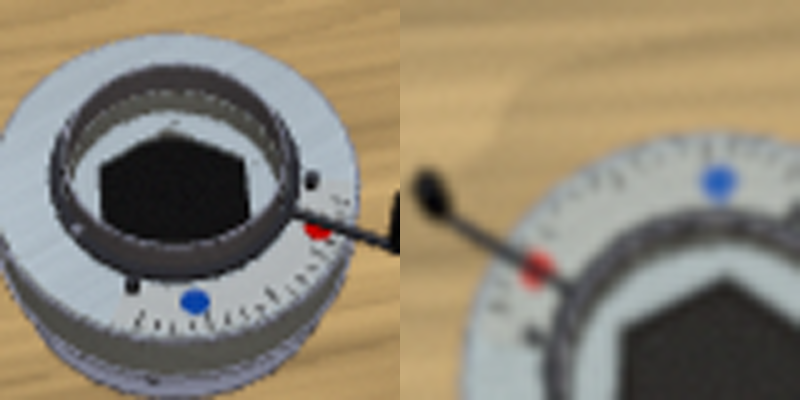

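The lever hasn't moved: the bar still crosses the red dot at right-crop (536,269). The arm is clear, so I'm handing in.

```bash
python3 -c "
from station import robot
print(robot.finish_job())"
```

```text
the job is handed in; nothing more can be done
None
```

I handed the job in at about 14 s: the lever's bar lies across the red dot, within about 1 mm of its middle by both cameras, and the green start button was pressed until it bottomed, then released; the hand-in returned no verdict.

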